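Grade a tomato by its firmness on the lever compression tester

TASK

One tomato is waiting under the compression tester: feel for the touch, squeeze it with the lever by about 6 mm (never as much as 9 mm, which bruises it) and hold it there about a second to judge how hard it pushes back. Then let the lever all the way up, draw the sample slide out, and set that tomato down upright, without dropping it, in the green dish if it is firm, the yellow one if it is ripe or the red one if it is soft. Leave the tomatoes in the cardboard tray and the beaker alone.

Things in the scene. Friction and masses are not known exactly. Their poses are not given: they have to be found in the camera images.
- tester: Compression tester, fixed: dark base 260 x 150 x 16 mm, column, grey bracket, lever-fed head. Origin: on the pressing axis at table level. x points to the column (85 mm behind the axis, 390 mm tall), y to the side where the lever sticks out; the slide comes out along -x. Bracket and head hang above 120 mm, from 20 mm in front of the axis back to the column, 38 mm either side.
- lever (a joint): Lever angle, rad: 0 = up (a spring brings it back by itself), 0.48 = stop. Pushing the grip down lowers the head 50 mm per rad. The grip moves 3 times as far as the plate (18 mm of grip travel = 6 mm of squeeze) and feels one third of the plate's force. The return spring alone takes a push of about 2 N at the grip when up, rising evenly to about 3 N at 0.4 rad.
- lever_grip (a point): Top of the middle of the lever's black cross grip, a bar 60 mm long and 18 mm thick along the tester's x. When up: 260 mm above the table, 30 mm along -x and 180 mm along y from the tester's origin. The lever (150 mm) pivots about a line along the tester's x, 146 mm from the grip towards the head and 45 mm below this point. Pushed down from above it moves in that arc.
- head: Gauge head with the pressing plate below, a steel disc 34 mm across. Origin: centre of the plate's underside, 84 mm above the table when up. Goes straight down and touches the tomato after 5 to 14 mm. From the touch on, the tomato adds in proportion to depth: at 6 mm about 11 N on the plate if soft, 21 N if ripe, 40 N if firm, so 3.6, 7 or 13 N more at the grip than the return spring. The dial shows its travel.
- slide (a joint): How far the sample slide is drawn out, m: 0 = home with its seat under the plate, 0.11 = fully out. Slides with about 1.5 N of friction and stays where it is left.
- slide_knob (a point): Centre of the top face of the slide's upright round black knob, 20 mm across and 32 mm tall (top 66 mm above the table), 88 mm in front of the seat (towards -x of the tester). Pull it along -x of the tester.
- seat (a point): Centre of the floor of the slide's round seat, 25 mm above the table: a recess 42 mm across and 5 mm deep in a white plate 64 x 64 mm, in which the tomato stands. Moves with the slide. The guide rails beside the slide (35 to 47 mm off its middle) are 30 mm high.
- tomato_a: Red tomato, green leaf star on top, one of four that look alike; its firmness cannot be seen. 56 mm across at its widest (21 mm above its underside), stands on a flat 24 mm foot; 45 to 54 mm tall, not known beforehand; about 0.1 kg. Only its upper part gives, when pressed from above; the sides are solid to grip. Origin: centre of its underside.
- tomato_b: Red tomato, green leaf star on top, one of four that look alike; its firmness cannot be seen. 56 mm across at its widest (21 mm above its underside), stands on a flat 24 mm foot; 45 to 54 mm tall, not known beforehand; about 0.1 kg. Only its upper part gives, when pressed from above; the sides are solid to grip. Origin: centre of its underside.
- tomato_c: Red tomato, green leaf star on top, one of four that look alike; its firmness cannot be seen. 56 mm across at its widest (21 mm above its underside), stands on a flat 24 mm foot; 45 to 54 mm tall, not known beforehand; about 0.1 kg. Only its upper part gives, when pressed from above; the sides are solid to grip. Origin: centre of its underside.
- tomato_d: Red tomato, green leaf star on top, one of four that look alike; its firmness cannot be seen. 56 mm across at its widest (21 mm above its underside), stands on a flat 24 mm foot; 45 to 54 mm tall, not known beforehand; about 0.1 kg. Only its upper part gives, when pressed from above; the sides are solid to grip. Origin: centre of its underside.
- dish_green: Square shallow green dish, 120 x 120 mm, rim 12 mm high, wall and floor 3 mm thick, fixed to the table. For firm tomatoes. Origin: centre of its underside; x and y along its sides.
- dish_yellow: Square shallow yellow dish, 120 x 120 mm, rim 12 mm high, wall and floor 3 mm thick, fixed to the table. For ripe tomatoes. Origin: centre of its underside; x and y along its sides.
- dish_red: Square shallow red dish, 120 x 120 mm, rim 12 mm high, wall and floor 3 mm thick, fixed to the table. For soft tomatoes. Origin: centre of its underside; x and y along its sides.
- fruit_tray: Flat cardboard fruit tray 170 x 170 x 30 mm with four round pockets, three of them holding tomatoes (tops up to 80 mm). Fixed. Not to be touched. Origin: centre of its underside.
- beaker: Empty glass beaker, 60 mm across, 80 mm tall, loose. Not to be touched. Origin: centre of its underside.

How it is judged:
On the way:
1. the tomato under the tester is squeezed by the plate with the force of more than 4 mm depth, and kept so for half a second ((contact force between tomato_a and head above 14 N or contact force between any of tomato_b, tomato_d and head above 26.4 N or contact force between tomato_c and head above 7.2 N)), for 0.5 s.
At the end, for the whole second after the job is handed in: The tested tomato rests upright (0.5 rad) on the floor of its grade's dish (green firm, yellow ripe, red soft), within 50 mm of its centre along each side; slide out over 60 mm, seat empty, lever up (under 0.06 rad), other tomatoes within 20 mm of their start ((distance of tomato_a from where it was at the start of the episode below 0.02 m or (x of tomato_a in the frame of dish_yellow between -0.05 and 0.05 m and y of tomato_a in the frame of dish_yellow between -0.05 and 0.05 m and z of tomato_a in the frame of dish_yellow below 0.012 m and angle between tomato_a's own z axis and vertical below 0.5 rad and linear speed of tomato_a below 0.02 m/s and contact force between tomato_a and dish_yellow above 0.2 N)) and (distance of tomato_b from where it was at the start of the episode below 0.02 m or (x of tomato_b in the frame of dish_green between -0.05 and 0.05 m and y of tomato_b in the frame of dish_green between -0.05 and 0.05 m and z of tomato_b in the frame of dish_green below 0.012 m and angle between tomato_b's own z axis and vertical below 0.5 rad and linear speed of tomato_b below 0.02 m/s and contact force between tomato_b and dish_green above 0.2 N)) and (distance of tomato_c from where it was at the start of the episode below 0.02 m or (x of tomato_c in the frame of dish_red between -0.05 and 0.05 m and y of tomato_c in the frame of dish_red between -0.05 and 0.05 m and z of tomato_c in the frame of dish_red below 0.012 m and angle between tomato_c's own z axis and vertical below 0.5 rad and linear speed of tomato_c below 0.02 m/s and contact force between tomato_c and dish_red above 0.2 N)) and (distance of tomato_d from where it was at the start of the episode below 0.02 m or (x of tomato_d in the frame of dish_green between -0.05 and 0.05 m and y of tomato_d in the frame of dish_green between -0.05 and 0.05 m and z of tomato_d in the frame of dish_green below 0.012 m and angle between tomato_d's own z axis and vertical below 0.5 rad and linear speed of tomato_d below 0.02 m/s and contact force between tomato_d and dish_green above 0.2 N)) and ((x of tomato_a in the frame of dish_yellow between -0.05 and 0.05 m and y of tomato_a in the frame of dish_yellow between -0.05 and 0.05 m and z of tomato_a in the frame of dish_yellow below 0.012 m and angle between tomato_a's own z axis and vertical below 0.5 rad and linear speed of tomato_a below 0.02 m/s and contact force between tomato_a and dish_yellow above 0.2 N) or (x of tomato_b in the frame of dish_green between -0.05 and 0.05 m and y of tomato_b in the frame of dish_green between -0.05 and 0.05 m and z of tomato_b in the frame of dish_green below 0.012 m and angle between tomato_b's own z axis and vertical below 0.5 rad and linear speed of tomato_b below 0.02 m/s and contact force between tomato_b and dish_green above 0.2 N) or (x of tomato_c in the frame of dish_red between -0.05 and 0.05 m and y of tomato_c in the frame of dish_red between -0.05 and 0.05 m and z of tomato_c in the frame of dish_red below 0.012 m and angle between tomato_c's own z axis and vertical below 0.5 rad and linear speed of tomato_c below 0.02 m/s and contact force between tomato_c and dish_red above 0.2 N) or (x of tomato_d in the frame of dish_green between -0.05 and 0.05 m and y of tomato_d in the frame of dish_green between -0.05 and 0.05 m and z of tomato_d in the frame of dish_green below 0.012 m and angle between tomato_d's own z axis and vertical below 0.5 rad and linear speed of tomato_d below 0.02 m/s and contact force between tomato_d and dish_green above 0.2 N)) and horizontal distance between each of tomato_a, tomato_b, tomato_c, tomato_d and seat above 0.06 m and value of joint lever below 0.06 rad and value of joint slide above 0.06 m); the robot touches nothing.
It fails at once if a tomato is squeezed with the force of 9 mm depth or more (bruised) (contact force between tomato_a and head above 31.5 N or contact force between any of tomato_b, tomato_d and head above 59.4 N or contact force between tomato_c and head above 16.2 N).
It fails at once if the slide is drawn out by 10 mm or more while the plate still presses on the tomato (value of joint slide above 0.01 m and contact force between any of tomato_a, tomato_b, tomato_c, tomato_d and head above 2 N).
It fails at once if a tomato is dropped from more than about 25 mm, or flung ((contact force between tomato_a and the fingers below 0.05 N and linear speed of tomato_a above 0.7 m/s) or (contact force between tomato_b and the fingers below 0.05 N and linear speed of tomato_b above 0.7 m/s) or (contact force between tomato_c and the fingers below 0.05 N and linear speed of tomato_c above 0.7 m/s) or (contact force between tomato_d and the fingers below 0.05 N and linear speed of tomato_d above 0.7 m/s)).
It fails at once if the beaker is moved by 20 mm or tipped (distance of beaker from where it was at the start of the episode above 0.02 m or angle between beaker's own z axis and vertical above 0.3 rad).
It also fails if it takes over 72 s, if anything falls off the work surface, if the arm or the gripper's body presses on something with over 40 N, if the wrist force passes 120 N, or if a joint passes its speed limit or range.

ROBOT

A 7-joint arm with a two-finger parallel gripper is mounted at the origin on the work surface. World frame = base frame: x ahead of the robot, y to its left, z up, the work surface at z = 0. Lengths are in m, angles in rad, forces in N, time in s.
With the tool pointing down it reaches from about 0.425 to 0.875 m from the base axis. Payload 4.7 kg.
Tool frame: the origin (TCP) lies at the very end of the fingers, on their centre line; the grasp point (between the pads) lies 19 mm behind it (grip_point_offset is the distance from the TCP to the grasp point, in m); x points along the fingers, z is the direction in which the jaws open and shut, and the axes are right-handed (so a half turn about x gives the same grasp; the last joint's range is limited). The gripper opens to 87 mm and grips with 3 to 60 N. Pads are 19 mm wide; open, the fingers measure 117 mm over their backs; the gripper's body (75 mm by 190 mm) begins 51 mm behind the grasp point.
Start: joints at [0.014, 0.321, -0.07, 1.45, 0.023, 1.371, -0.057], TCP at [0.65, -0, 0.183] pointing down, gripper open.
Joint ranges: [-2.86, 2.86], [-0.3, 2.09], [-1.38, 1.24], [0.06, 2.45], [-1.56, 4.7], [0.09, 2.05], [-2.69, 2.69]. Speed limits (rad/s): [2.57, 2.57, 3.14, 3.14, 3.14, 3.14, 3.14].

INTERFACE

Orientations are given as a rotation vector (axis times angle).
In Python, from bench import get_state, get_image, calibration, close_job, grip_point_offset gives the robot as it stands.
- The arm moves only by the tool play_rows, never from a script. Its argument "targets" is a list of rows, each an object with "claw": the closure, from 0 (fully open) to 1 (shut); "linear": the shift along the tool's x, y, z as a fraction of full scale, a list of three; "rotation": the turn, a rotation vector about the tool's x, y, z as a fraction of full scale, a list of three. In form: [{"claw": claw, "linear": [x, y, z], "rotation": [wx, wy, wz]}, ...]. A call has 1 to 10 rows; each row shifts and turns the pose as measured when the row begins, along the tool's axes as they then stand; what a row does not reach is not made up. Full scale, the value 1, is 2.5 cm for a shift and 90 degrees for a turn. A row lasts 1/12 s, in which the tool goes at most 41.7 mm and 7.16 degrees, less where a joint would pass 70% of its speed; a pose out of reach is approached as far as the arm can. A call with a number of a shift or a turn outside -1 to 1 is refused whole. A call with a gripper value outside its range is refused whole. The fingers move at their own pace and stop on an object; "newtons" is the grip in N (left out, the last holds). Time passes only in rows, so rows that do not move let the fingers close. It gives the time, the measured TCP pose, the force and the opening at its end, in the units of the state.
- get_state(): the state, without advancing time (a new reading comes with each control period).
- get_image(name): name is "scene" or "side" or "wrist"; returns the picture (400x640x3 uint8, blue, green, red); there is no depth.
- calibration(name): a dict with "fx", "fy", "cx", "cy" (pixels), "dist_coeffs" ([k1, k2, p1, p2, k3] as OpenCV has them; the pictures are not rectified), "rvec" (rotation vector, rad) and "tvec" (3), from world to camera coordinates, as OpenCV has them; the wrist camera has in their place "hand_eye" (4x4, takes a point from camera to tool coordinates, whose origin is the TCP and whose axes are the tool frame's). Camera axes: x right, y down, z forward; pixel columns grow to the right and rows downward; lengths in m; the calibration is good to about 2 mm. A picture is of the moment at which its call begins: read the wrist's pose just before it. calibration takes no time and is no camera call.
- close_job(): hands the job in, once; it reports no verdict.
The state is a dict: "time": time; "joint_positions": joint angles; "qd": joint speeds; "joint_torque": joint torques, N m; "position": TCP position; "tool_rot": TCP orientation; "ft_force": force on the tool from outside, world axes, zero at the start; "torque": the same for the moment, N m; "grip_width": opening from 0.0 (shut) to 1.0 (fully open).
Only numpy, scipy, OpenCV 4.12 (cv2) and the standard library are available. Lean on these libraries where they do the work, as an engineer would, in place of code of your own. Each camera call takes 0.05 s, during which the arm holds its last target. There are 200 camera calls.

## Working session

There is one attempt and no reset: what is moved stays moved. The work goes in short steps, Python scripts to look and compute and a tool call to move; the robot and the scene stay as the last step left them, time stands still between calls to the robot, and variables do not carry over. Pictures are saved under pics/ and viewed, about 8 in all and at most 12, crops included, and the job is handed in when it is done.

Besides the shell and the picture viewer there is one more tool, called as name(argument=value, ...) on one line, values as JSON. play_rows: Moves the arm, as the interface text tells. Shift numbers are shares of 2.5 cm and turn numbers shares of 90 degrees, none past 1 either way. Its arguments: {"type":"object","properties":{"targets":{"type":"array"},"newtons":{"type":"number"}},"required":["targets"]}

```bash
mkdir -p pics; ls
python3 - <<'E'
from bench import *
import cv2
print(get_state()); print(grip_point_offset)
for n in("scene","side","wrist"):
    print(n,calibration(n)); cv2.imwrite(f"pics/{n}0.png",get_image(n))
E
```

```text
pics
{'time': 0.0, 'joint_positions': array([ 0.01406653,  0.32182207, -0.07009585,  1.45169313,  0.0225975 ,
        1.37078287, -0.05688735]), 'qd': array([ 3.73314200e-04,  1.45127468e-03, -6.28776260e-04,  6.94934980e-04,
        7.91010911e-04, -6.92817282e-05,  7.30603497e-04]), 'joint_torque': array([-2.58547143e-04, -4.91284704e+01, -4.03903294e-01, -3.12526345e+01,
       -6.40594075e-02,  4.37659642e-02,  1.61017233e-04]), 'position': array([ 6.49366692e-01, -2.41455953e-05,  1.82353169e-01]), 'tool_rot': array([-1.41337509e-04,  1.57271228e+00, -4.41750521e-06]), 'ft_force': array([-1.2274289 ,  0.33524984,  0.50546316]), 'torque': array([ 0.01804368,  0.01407162, -0.00256769]), 'grip_width': 0.9984832776119197}
0.0187
scene {'fx': 449.58918325027275, 'fy': 449.58918325027275, 'cx': 314.78520093321214, 'cy': 204.52544868097777, 'dist_coeffs': array([-0.05500136,  0.        ,  0.        ,  0.        ,  0.        ]), 'rvec': array([ 2.24257549,  1.59767369, -0.36743043]), 'tvec': array([-0.17188729, -0.35250142,  1.75633838])}
side {'fx': 472.9289995649562, 'fy': 472.9289995649562, 'cx': 322.85884884799236, 'cy': 202.38275135683247, 'dist_coeffs': array([-0.0896234,  0.       ,  0.       ,  0.       ,  0.       ]), 'rvec': array([ 0.83632822, -2.3428028 ,  1.35459917]), 'tvec': array([0.41244523, 0.29050322, 1.04502156])}
wrist {'fx': 311.2604782692876, 'fy': 311.2604782692876, 'cx': 318.04870662469557, 'cy': 193.19542841554536, 'dist_coeffs': array([-0.0026666,  0.       ,  0.       ,  0.       ,  0.       ]), 'hand_eye': array([[ 4.51438695e-05, -2.57682726e-01,  9.66229585e-01,
        -2.02188298e-01],
       [-1.26342405e-04, -9.66229580e-01, -2.57682719e-01,
         7.07275326e-02],
       [ 9.99999991e-01, -1.10442975e-04, -7.61755974e-05,
        -3.17661076e-04],
       [ 0.00000000e+00,  0.00000000e+00,  0.00000000e+00,
         1.00000000e+00]])}
```

View pics/scene0.png

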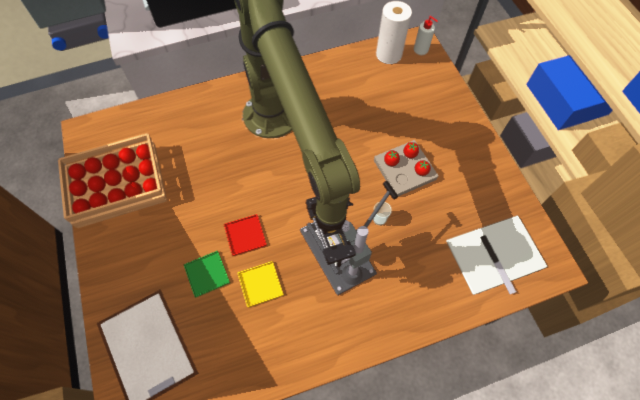

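View pics/side0.png

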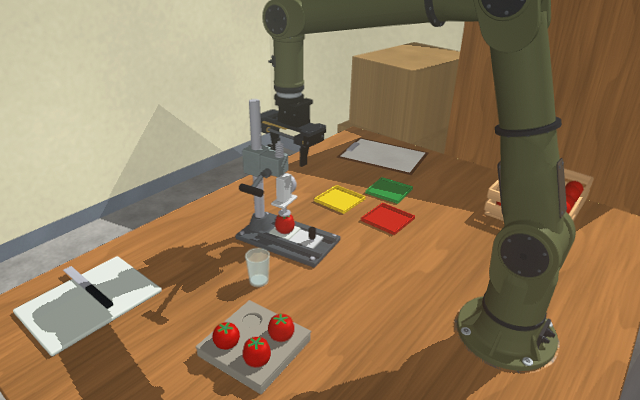

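Run:
```python
import cv2,numpy as np
s=cv2.imread("pics/side0.png")[90:275,220:420]
cv2.imwrite("pics/sidecrop.png",cv2.resize(s,None,fx=3.2,fy=3.2,interpolation=cv2.INTER_CUBIC))
c=cv2.imread("pics/scene0.png")[130:310,170:450]
cv2.imwrite("pics/scenecrop.png",cv2.resize(c,None,fx=2.8,fy=2.8,interpolation=cv2.INTER_CUBIC))
```

```text
(no output)
```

View pics/sidecrop.png

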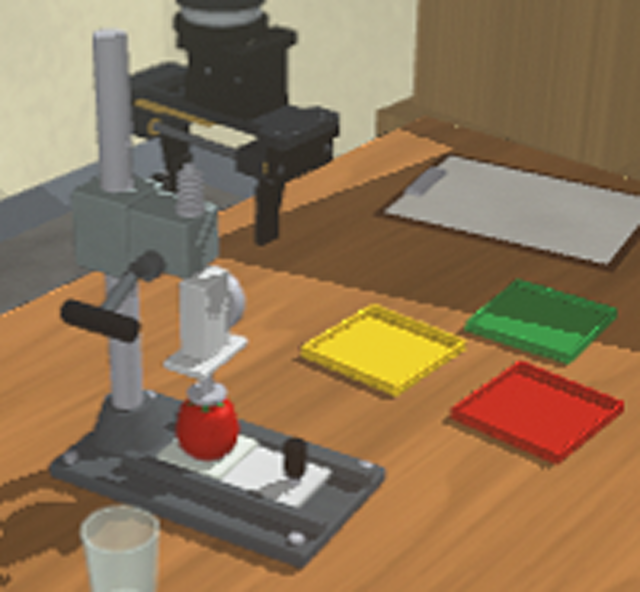

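View pics/scenecrop.png

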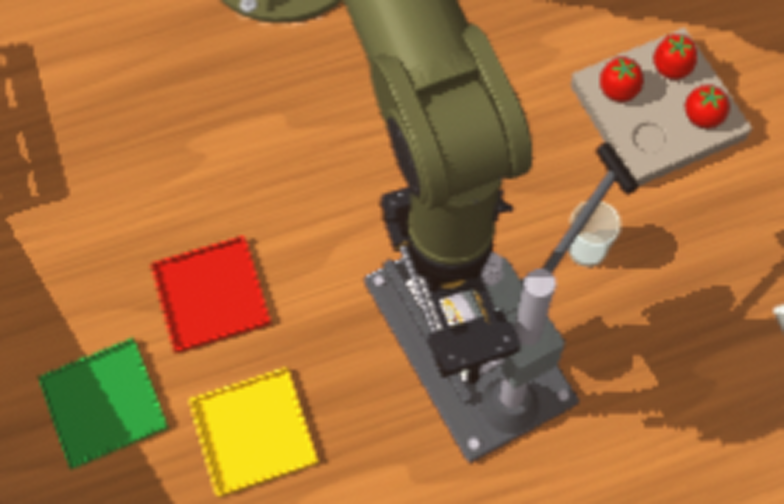

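View pics/wrist0.png

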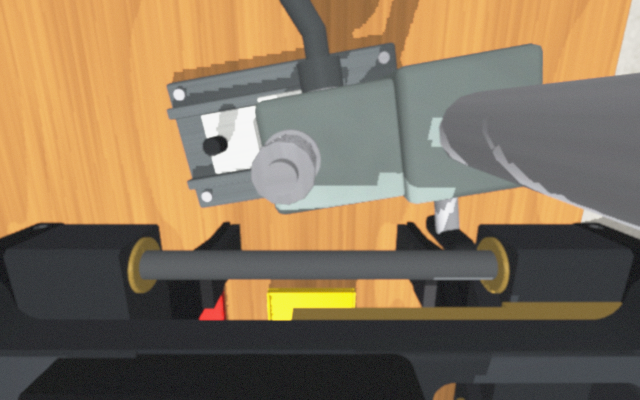

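```bash
cat > h.py <<'E'
import numpy as np,cv2
from scipy.optimize import least_squares
from scipy.spatial.transform import Rotation as R
from bench import *
def proj(n,P,st=None):
    c=calibration(n);K=np.array([[c['fx'],0,c['cx']],[0,c['fy'],c['cy']],[0,0,1]])
    if n=="wrist":
        H=np.eye(4);H[:3,:3]=R.from_rotvec(st['tool_rot']).as_matrix();H[:3,3]=st['position']
        M=np.linalg.inv(H@c['hand_eye']);rv,tv=cv2.Rodrigues(M[:3,:3])[0],M[:3,3]
    else: rv,tv=c['rvec'],c['tvec']
    return cv2.projectPoints(np.float64(P).reshape(-1,3),rv,np.float64(tv),K,c['dist_coeffs'])[0][:,0]
def pose(p,L):
    L=np.array(L,float);c,s=np.cos(p[2]),np.sin(p[2])
    return np.c_[p[0]+c*L[:,0]-s*L[:,1],p[1]+s*L[:,0]+c*L[:,1],L[:,2]]
E
cat > fit.py <<'E'
from h import *
st={'position':np.array([.649367,0,.182353]),'tool_rot':np.array([0,1.572712,0])}
sd=lambda L:[(220+u/3.2,90+v/3.2) for u,v in L]
sc=lambda L:[(170+u/2.8,130+v/2.8) for u,v in L]
def T(p):
    b=p[3]; f,k=b-.13,b+.13
    r=[]
    col=(.085,0,.39);kn=(-.088,0,.066);g=(-.03,.18,.251)
    c=lambda x,y:(x,y,.016)
    obs=[("side",[col,kn,g,c(f,-.075),c(f,.075),c(k,.075)],sd([(110,33),(295,442),(100,317),(383,470),(303,562),(50,466)])),
    ("scene",[col,g,c(f,-.075),c(k,-.075),c(k,.075)],sc([(540,285),(617,168),(367,277),(473,460),(577,402)])),
    ("wrist",[kn,c(f,.075),c(f,-.075),c(k,.075)],[(207,145),(168,86),(203,206),(394,44)])]
    for n,L,o in obs: r.append((proj(n,pose(p,L),st)-np.array(o))*(0.5 if n=="wrist" else 1))
    return np.vstack(r)
s=min((least_squares(lambda p:T(p).ravel(),[.65,.05,y,.02],loss="soft_l1") for y in(0,1.5,-1.5,3)),key=lambda s:s.cost)
print("tester",s.x,s.cost);print(T(s.x).round(1).tolist())
D={"red":([(153,262),(243,237),(274,324),(178,352)],[(517,362),(623,406),(557,462),(452,412)]),
"yellow":([(190,400),(290,368),(324,460),(220,495)],[(373,306),(466,346),(394,393),(301,350)]),
"green":([(40,378),(134,340),(170,427),(73,467)],[(520,281),(616,317),(571,361),(466,326)])}
q=[(-.06,-.06,.012),(.06,-.06,.012),(.06,.06,.012),(-.06,.06,.012)]
for n,(a,b) in D.items():
    def f(p):
        P=pose(p,q);r=[]
        for cam,o in(("scene",sc(a)),("side",sd(b))):
            uv=proj(cam,P);o=np.array(o)
            r.append(min((np.roll(uv,i,0)[::d]-o for i in range(4) for d in(1,-1)),key=lambda e:(e**2).sum()))
        return np.vstack(r).ravel()
    t=least_squares(f,[.6,-.2,0.3]);print(n,t.x.round(4),t.cost)
t=least_squares(lambda p:np.r_[proj("scene",[*p,.08])[0]-sc([(597,220)])[0],proj("side",[*p,.08])[0]-sd([(120,524)])[0]],[.6,.2]);print("beaker",t.x,t.cost)
for o in sc([(572,77),(690,32),(750,127),(640,185)]):
    print("tray",least_squares(lambda p:proj("scene",[*p,.03])[0]-o,[.5,.2]).x)
E
python3 fit.py
```

```text
tester [ 0.62532319  0.04933765  0.16311666 -0.00786499] 15.972986648947609
[[-0.2, -0.3], [-0.1, -0.2], [-0.6, 0.7], [0.8, -1.7], [-0.8, -2.3], [-1.7, -1.8], [-0.7, -2.0], [-0.4, -0.6], [-1.8, -0.5], [-1.9, 0.3], [1.0, -0.6], [1.4, 0.7], [-1.5, -1.8], [-1.7, 1.2], [1.2, -1.5]]
red [ 0.457  -0.2249 -0.0055] 12.58293346132459
yellow [ 0.6388 -0.2228  0.0035] 12.219879002093098
green [ 0.5482 -0.3815  0.0957] 17.09142009446652
beaker [0.55145423 0.22830234] 1.1229528673230214
tray [0.331014   0.29689932]
tray [0.31729068 0.47217045]
tray [0.47439463 0.48415943]
tray [0.50456138 0.31715573]
```

play_rows(targets=[{"claw": 1,"linear": [-1,0,0],"rotation": [0,0,0]},{"claw": 1,"linear": [-1,0,0],"rotation": [0,0,0]},{"claw": 1,"linear": [-1,0,-1],"rotation": [0,0,0]},{"claw": 1,"linear": [-1,0,-1],"rotation": [0,0,0]},{"claw": 1,"linear": [-1,0,-1],"rotation": [0,0,0]},{"claw": 1,"linear": [0,0.3,-0.4],"rotation": [0,0,0]},{"claw": 1,"linear": [0,1,0],"rotation": [0,0,0]},{"claw": 1,"linear": [0,1,0],"rotation": [0,0,0]}])

```text
time: 0.82
position: [0.5599, 0.0511, 0.3082]
tool_rot: [0.007, 1.582, -0.013]
ft_force: [0.1, 0.4, -0.4]
grip_width: 0.477
```

play_rows(targets=[{"claw": 1,"linear": [0,1,0],"rotation": [-0.06,0,0]},{"claw": 1,"linear": [0,1,0],"rotation": [-0.05,0,0]},{"claw": 1,"linear": [0,1,0],"rotation": [0,0,0]},{"claw": 1,"linear": [0,0.8,0],"rotation": [0,0,0]},{"claw": 1,"linear": [0,0,0],"rotation": [0,0,0]},{"claw": 1,"linear": [0,0,0],"rotation": [0,0,0]}])

```text
time: 1.32
position: [0.5477, 0.1561, 0.3062]
tool_rot: [-0.139, 1.579, 0.138]
ft_force: [0.2, -0.5, -0.1]
grip_width: 0.045
```

Run:
```python
from h import *
s=get_state();im=get_image("wrist");cv2.imwrite("pics/w1.png",im);s2=get_image("side");cv2.imwrite("pics/s1.png",s2)
print(s['position'],R.from_rotvec(s['tool_rot']).as_matrix().round(3).tolist(),s['ft_force'],s['grip_width'])
P=pose([.6253,.0493,.1631],[(-.06,.18,.251),(0,.18,.251),(-.03,.18,.26),(-.088,0,.066)])
print(P,proj("wrist",P,s),proj("side",P))
```

```text
[0.54769764 0.1560647  0.30616283] [[-0.013, -0.176, 0.984], [-0.001, 0.984, 0.176], [-1.0, 0.001, -0.013]] [ 0.19229558 -0.54046913 -0.06500683] 0.04481296651251136
[[0.53686827 0.21716849 0.251     ]
 [0.59607199 0.22691116 0.251     ]
 [0.56647013 0.22203982 0.26      ]
 [0.53846788 0.03501075 0.066     ]] [[319.31701451 121.4463254 ]
 [393.86048742 122.50134353]
 [357.79100365 122.38464658]
 [300.39572887 237.69678416]] [[261.55604399 193.14708311]
 [240.10589749 186.41673514]
 [250.48701994 186.23423643]
 [312.06194726 227.87836594]]
```

View pics/w1.png

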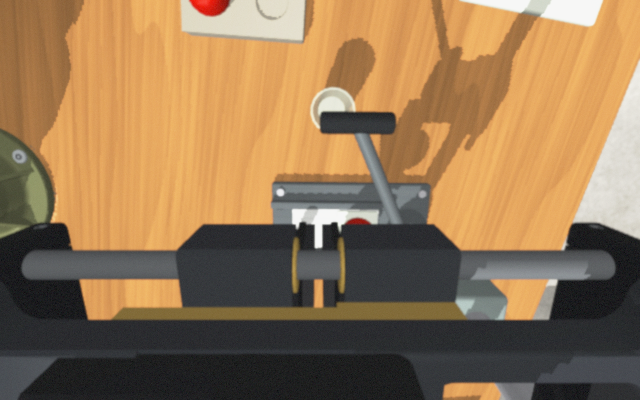

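play_rows(targets=[{"claw": 1,"linear": [0,0.9,0.4],"rotation": [0,0,0]},{"claw": 1,"linear": [0,0.9,0.4],"rotation": [0,0,0]},{"claw": 1,"linear": [0,0.7,0.4],"rotation": [0,0,0]},{"claw": 1,"linear": [0.6,0,0],"rotation": [0,0,0]},{"claw": 1,"linear": [0.6,0,0],"rotation": [0,0,0]},{"claw": 1,"linear": [0,0,0],"rotation": [0,0,0]},{"claw": 1,"linear": [0,0,0],"rotation": [0,0,0]}])

```text
time: 2.0
position: [0.5723, 0.2114, 0.2747]
tool_rot: [-0.126, 1.578, 0.117]
ft_force: [-0.0, -0.6, -0.5]
grip_width: 0.006
```

play_rows(targets=[{"claw": 1,"linear": [0,0.4,-0.15],"rotation": [0,0,0]},{"claw": 1,"linear": [0,0.2,0],"rotation": [0,0,0]},{"claw": 1,"linear": [0.3,0,0],"rotation": [0,0,0]},{"claw": 1,"linear": [0,0,0],"rotation": [0,0,0]},{"claw": 1,"linear": [0,0,0],"rotation": [0,0,0]}])

```text
time: 2.42
position: [0.5673, 0.2242, 0.2696]
tool_rot: [-0.122, 1.575, 0.113]
ft_force: [0.2, -0.5, -0.0]
grip_width: 0.003
```

play_rows(targets=[{"claw": 1,"linear": [0.2,0,0],"rotation": [0,0,0]},{"claw": 1,"linear": [0.2,0,0],"rotation": [0,0,0]},{"claw": 1,"linear": [0.2,0,0],"rotation": [0,0,0]},{"claw": 1,"linear": [0.2,0,0],"rotation": [0,0,0]},{"claw": 1,"linear": [0,0,0],"rotation": [0,0,0]}])

```text
time: 2.83
position: [0.5674, 0.2236, 0.248]
tool_rot: [-0.122, 1.574, 0.113]
ft_force: [-0.6, -1.0, -0.3]
grip_width: 0.003
```

Run:
```python
from h import *
s=get_state();print(s['position'],s['ft_force'])
a=get_image("side")[80:250,200:340];b=get_image("wrist")[60:300,200:480]
print(proj("side",s['position']),proj("wrist",s['position'],s))
a=cv2.resize(a,(420,510),interpolation=cv2.INTER_CUBIC);b=cv2.resize(b,(373,320));b=np.vstack([b,np.zeros((190,373,3),np.uint8)])
cv2.imwrite("pics/p2.png",np.hstack([a,b]))
```

```text
[0.56743729 0.22355916 0.24800598] [-0.60312835 -0.98496249 -0.33452528]
[[249.98008608 191.01070197]] [[318.44628314 216.91302277]]
```

View pics/p2.png

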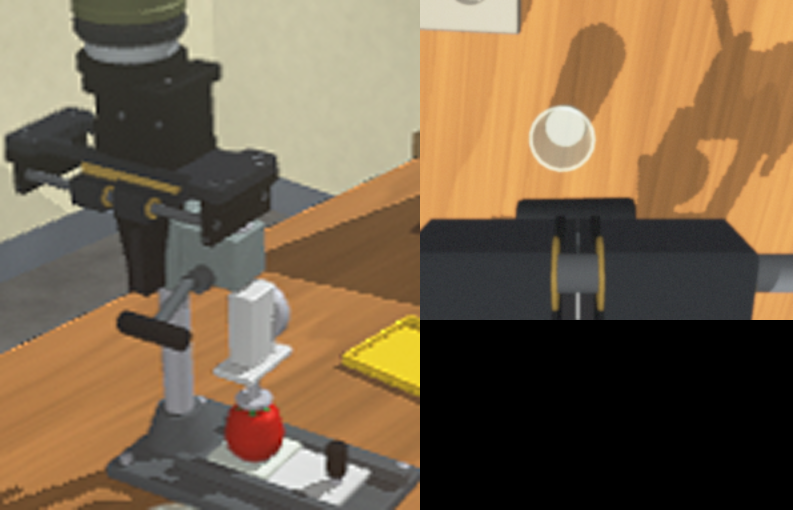

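Run:
```python
from h import *
for dz in(0,.0187,.035,.05):
  print(dz,proj("side",[(.649-.058,0,.182+dz),(.649-.0435,0,.182+dz),(.5674,.2236,.248+dz)]).round(1).tolist(), proj("scene",[(.649,0,.182+dz)]).round(1).tolist())
a=cv2.imread("pics/side0.png")[110:180,250:340];b=cv2.imread("pics/s1.png")[110:200,230:320]
cv2.imwrite("pics/p3.png",np.hstack([cv2.resize(a,(360,280),interpolation=cv2.INTER_CUBIC),cv2.resize(b,(360,360),interpolation=cv2.INTER_CUBIC)[:280]]))
# finger tip: dark column at u~302 in side0
g=cv2.cvtColor(cv2.imread("pics/side0.png"),cv2.COLOR_BGR2GRAY)
print(g[150:185,300:308].min(1).tolist())
```

```text
0 [[305.8, 179.1], [301.7, 177.5], [250.0, 191.0]] [[328.2, 245.5]]
0.0187 [[305.9, 172.9], [301.7, 171.2], [249.5, 183.7]] [[328.3, 243.2]]
0.035 [[305.9, 167.3], [301.7, 165.8], [249.1, 177.3]] [[328.5, 241.2]]
0.05 [[305.9, 162.2], [301.8, 160.6], [248.8, 171.2]] [[328.6, 239.3]]
[40, 39, 36, 41, 39, 38, 40, 40, 42, 42, 41, 41, 40, 41, 41, 42, 49, 85, 83, 83, 83, 82, 83, 82, 88, 128, 128, 131, 136, 137, 136, 135, 135, 133, 134]
```

View pics/p3.png

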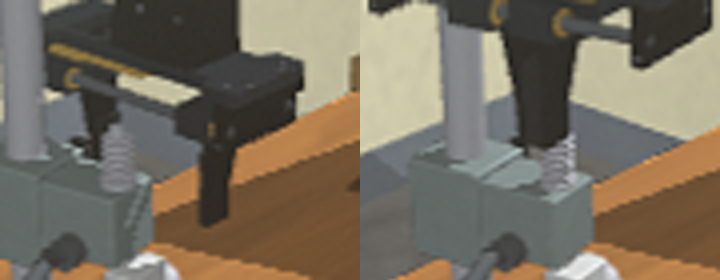

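play_rows(targets=[{"claw": 1,"linear": [0.15,0,0],"rotation": [0,0,0]},{"claw": 1,"linear": [0.15,0,0],"rotation": [0,0,0]},{"claw": 1,"linear": [0,0,0],"rotation": [0,0,0]},{"claw": 1,"linear": [0,0,0],"rotation": [0,0,0]}])

```text
time: 3.27
position: [0.5682, 0.2238, 0.2414]
tool_rot: [-0.121, 1.571, 0.113]
ft_force: [0.0, 0.6, 0.3]
grip_width: 0.009
```

play_rows(targets=[{"claw": 1,"linear": [0.2,0,0],"rotation": [0,0,0]},{"claw": 1,"linear": [0.15,0,0],"rotation": [0,0,0]},{"claw": 1,"linear": [0,0,0],"rotation": [0,0,0]},{"claw": 1,"linear": [0,0,0],"rotation": [0,0,0]}])

```text
time: 3.6
position: [0.5682, 0.2238, 0.2317]
tool_rot: [-0.121, 1.571, 0.113]
ft_force: [0.1, 0.1, 0.0]
grip_width: 0.009
```

play_rows(targets=[{"claw": 1,"linear": [0.15,0,0],"rotation": [0,0,0]},{"claw": 1,"linear": [0.1,0,0],"rotation": [0,0,0]},{"claw": 1,"linear": [0,0,0],"rotation": [0,0,0]},{"claw": 1,"linear": [0,0,0],"rotation": [0,0,0]}])

```text
time: 3.93
position: [0.5681, 0.2238, 0.2248]
tool_rot: [-0.121, 1.571, 0.113]
ft_force: [0.5, 0.3, 0.4]
grip_width: 0.004
```

Run:
```python
from h import *
s=get_state();print(s['position'],s['ft_force'])
a=get_image("side")[150:210,220:290];b=get_image("wrist")
a=cv2.resize(a,(420,360),interpolation=cv2.INTER_CUBIC);b=cv2.resize(b[150:310,240:400],(360,360))
cv2.imwrite("pics/p4.png",np.hstack([a,b]))
```

```text
[0.56814176 0.22378127 0.22476245] [0.51576656 0.28801482 0.36947735]
```

View pics/p4.png

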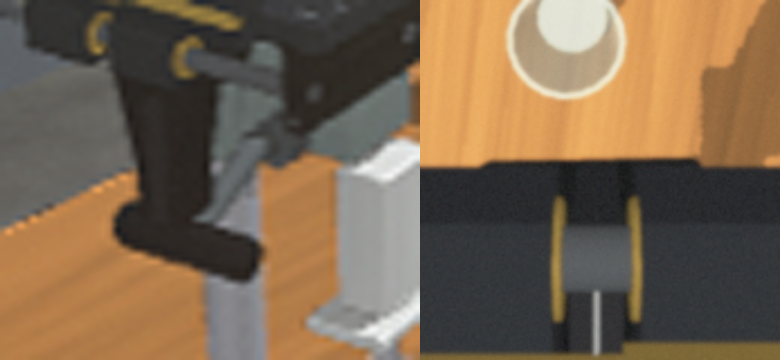

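play_rows(targets=[{"claw": 1,"linear": [0.15,0,0],"rotation": [0,0,0]},{"claw": 1,"linear": [0.1,0,0],"rotation": [0,0,0]},{"claw": 1,"linear": [0,0,0],"rotation": [0,0,0]},{"claw": 1,"linear": [0,0,0],"rotation": [0,0,0]}])

```text
time: 4.37
position: [0.5686, 0.2245, 0.2195]
tool_rot: [-0.12, 1.569, 0.114]
ft_force: [-0.9, 0.3, 1.6]
grip_width: 0.008
```

play_rows(targets=[{"claw": 1,"linear": [0.16,0,0],"rotation": [0,0,0]},{"claw": 1,"linear": [0.12,0,0],"rotation": [0,0,0]},{"claw": 1,"linear": [0,0,0],"rotation": [0,0,0]},{"claw": 1,"linear": [0,0,0],"rotation": [0,0,0]}])

```text
time: 4.7
position: [0.5687, 0.2261, 0.2132]
tool_rot: [-0.119, 1.567, 0.117]
ft_force: [-0.8, -0.6, 2.5]
grip_width: 0.004
```

play_rows(targets=[{"claw": 1,"linear": [0.16,0,0],"rotation": [0,0,0]},{"claw": 1,"linear": [0,0,0],"rotation": [0,0,0]},{"claw": 1,"linear": [0,0,0],"rotation": [0,0,0]}])

```text
time: 4.95
position: [0.5688, 0.2269, 0.2091]
tool_rot: [-0.119, 1.566, 0.118]
ft_force: [-0.7, 0.6, 2.6]
grip_width: 0.011
```

play_rows(targets=[{"claw": 1,"linear": [0.16,0,0],"rotation": [0,0,0]},{"claw": 1,"linear": [0,0,0],"rotation": [0,0,0]},{"claw": 1,"linear": [0,0,0],"rotation": [0,0,0]}])

```text
time: 5.2
position: [0.5688, 0.2274, 0.2049]
tool_rot: [-0.119, 1.566, 0.119]
ft_force: [-0.2, 1.1, 2.7]
grip_width: 0.001
```

play_rows(targets=[{"claw": 1,"linear": [0.16,0,0],"rotation": [0,0,0]},{"claw": 1,"linear": [0,0,0],"rotation": [0,0,0]},{"claw": 1,"linear": [0,0,0],"rotation": [0,0,0]}])

```text
time: 5.45
position: [0.569, 0.2281, 0.2012]
tool_rot: [-0.118, 1.565, 0.12]
ft_force: [-1.0, 1.0, 3.3]
grip_width: 0.002
```

play_rows(targets=[{"claw": 1,"linear": [0.14,0,0],"rotation": [0,0,0]},{"claw": 1,"linear": [0,0,0],"rotation": [0,0,0]},{"claw": 1,"linear": [0,0,0],"rotation": [0,0,0]}])

```text
time: 5.7
position: [0.5689, 0.2284, 0.1991]
tool_rot: [-0.118, 1.564, 0.121]
ft_force: [-1.8, 0.9, 5.4]
grip_width: 0.006
```

play_rows(targets=[{"claw": 1,"linear": [0.14,0,0],"rotation": [0,0,0]},{"claw": 1,"linear": [0,0,0],"rotation": [0,0,0]},{"claw": 1,"linear": [0,0,0],"rotation": [0,0,0]}])

```text
time: 5.95
position: [0.569, 0.2285, 0.1981]
tool_rot: [-0.118, 1.562, 0.121]
ft_force: [-0.8, 0.4, 6.0]
grip_width: 0.004
```

play_rows(targets=[{"claw": 1,"linear": [0.2,0,0],"rotation": [0,0,0]},{"claw": 1,"linear": [0,0,0],"rotation": [0,0,0]},{"claw": 1,"linear": [0,0,0],"rotation": [0,0,0]}])

```text
time: 6.2
position: [0.5691, 0.2288, 0.1967]
tool_rot: [-0.117, 1.56, 0.121]
ft_force: [-2.0, -0.1, 7.2]
grip_width: 0.005
```

play_rows(targets=[{"claw": 1,"linear": [0.2,0,0],"rotation": [0,0,0]},{"claw": 1,"linear": [0,0,0],"rotation": [0,0,0]},{"claw": 1,"linear": [0,0,0],"rotation": [0,0,0]}])

```text
time: 6.45
position: [0.5692, 0.2289, 0.1959]
tool_rot: [-0.117, 1.558, 0.121]
ft_force: [-2.5, -0.1, 8.0]
grip_width: 0.006
```

play_rows(targets=[{"claw": 1,"linear": [0.2,0,0],"rotation": [0,0,0]},{"claw": 1,"linear": [0.2,0,0],"rotation": [0,0,0]},{"claw": 1,"linear": [0.1,0,0],"rotation": [0,0,0]}])

```text
time: 6.7
position: [0.5692, 0.2297, 0.1895]
tool_rot: [-0.116, 1.554, 0.122]
ft_force: [-3.8, -1.5, 12.4]
grip_width: 0.001
```

play_rows(targets=[{"claw": 1,"linear": [0.2,0,0],"rotation": [0,0,0]},{"claw": 1,"linear": [0.2,0,0],"rotation": [0,0,0]},{"claw": 1,"linear": [0.1,0,0],"rotation": [0,0,0]}])

```text
time: 6.95
position: [0.5694, 0.23, 0.1854]
tool_rot: [-0.116, 1.549, 0.123]
ft_force: [-6.2, -0.7, 16.4]
grip_width: 0.006
```

play_rows(targets=[{"claw": 1,"linear": [0.06,0,0],"rotation": [0,0,0]},{"claw": 1,"linear": [0.06,0,0],"rotation": [0,0,0]},{"claw": 1,"linear": [0.06,0,0],"rotation": [0,0,0]}])

```text
time: 7.2
position: [0.5697, 0.2298, 0.1896]
tool_rot: [-0.115, 1.544, 0.122]
ft_force: [-4.9, -1.2, 13.3]
grip_width: 0.005
```

play_rows(targets=[{"claw": 1,"linear": [0.06,0,0],"rotation": [0,0,0]},{"claw": 1,"linear": [0.06,0,0],"rotation": [0,0,0]},{"claw": 1,"linear": [0.06,0,0],"rotation": [0,0,0]}])

```text
time: 7.45
position: [0.5698, 0.2294, 0.1923]
tool_rot: [-0.115, 1.54, 0.122]
ft_force: [-4.1, -0.3, 11.2]
grip_width: 0.003
```

play_rows(targets=[{"claw": 1,"linear": [0.06,0,0],"rotation": [0,0,0]},{"claw": 1,"linear": [0.06,0,0],"rotation": [0,0,0]},{"claw": 1,"linear": [0.06,0,0],"rotation": [0,0,0]},{"claw": 1,"linear": [0.06,0,0],"rotation": [0,0,0]}])

```text
time: 7.78
position: [0.57, 0.2293, 0.194]
tool_rot: [-0.115, 1.535, 0.121]
ft_force: [-3.4, 0.3, 9.8]
grip_width: 0.004
```

play_rows(targets=[{"claw": 1,"linear": [0.2,0,0],"rotation": [0,0.005,0]},{"claw": 1,"linear": [0.2,0,0],"rotation": [0,0.005,0]},{"claw": 1,"linear": [0.15,0,0],"rotation": [0,0.005,0]},{"claw": 1,"linear": [0.13,0,0],"rotation": [0,0.003,0]}])

```text
time: 8.12
position: [0.569, 0.2298, 0.1867]
tool_rot: [-0.117, 1.561, 0.121]
ft_force: [-6.0, -1.5, 15.1]
grip_width: 0.005
```

play_rows(targets=[{"claw": 1,"linear": [0.14,0,0],"rotation": [0,0.003,0]},{"claw": 1,"linear": [0.14,0,0],"rotation": [0,0.003,0]},{"claw": 1,"linear": [0.14,0,0],"rotation": [0,0.003,0]}])

```text
time: 8.37
position: [0.5686, 0.2298, 0.1853]
tool_rot: [-0.118, 1.572, 0.12]
ft_force: [-6.3, -1.1, 15.3]
grip_width: 0.005
```

Holding at about 15 N. I'll keep it there for another 0.8 s.

play_rows(targets=[{"claw": 1,"linear": [0.13,0,0],"rotation": [0,0,0]},{"claw": 1,"linear": [0.13,0,0],"rotation": [0,0,0]},{"claw": 1,"linear": [0.13,0,0],"rotation": [0,0,0]},{"claw": 1,"linear": [0.13,0,0],"rotation": [0,0,0]}])

```text
time: 8.7
position: [0.5688, 0.2299, 0.1854]
tool_rot: [-0.117, 1.565, 0.12]
ft_force: [-4.8, -1.0, 15.7]
grip_width: 0.005
```

play_rows(targets=[{"claw": 1,"linear": [0.13,0,0],"rotation": [0,0,0]},{"claw": 1,"linear": [0.13,0,0],"rotation": [0,0,0]},{"claw": 1,"linear": [0.13,0,0],"rotation": [0,0,0]},{"claw": 1,"linear": [0.13,0,0],"rotation": [0,0,0]}])

```text
time: 9.03
position: [0.5691, 0.2299, 0.1858]
tool_rot: [-0.116, 1.557, 0.12]
ft_force: [-5.3, -1.2, 15.9]
grip_width: 0.001
```

play_rows(targets=[{"claw": 1,"linear": [-0.6,0,0],"rotation": [0,0,0]},{"claw": 1,"linear": [-1,0,0],"rotation": [0,0,0]},{"claw": 1,"linear": [-1,0,0],"rotation": [0,0,0]},{"claw": 1,"linear": [-1,0,0],"rotation": [0,0,0]},{"claw": 1,"linear": [-1,0,-0.3],"rotation": [0,0,0]},{"claw": 1,"linear": [-0.4,-0.6,-0.5],"rotation": [-0.05,0,0]},{"claw": 0.6,"linear": [0,-1,-0.5],"rotation": [0,0,0]},{"claw": 0.6,"linear": [0,-1,-0.5],"rotation": [0,0,0]},{"claw": 0.6,"linear": [0,-1,-0.4],"rotation": [0,0,0]},{"claw": 0.6,"linear": [0,-1,-0.3],"rotation": [0,0,0]}])

```text
time: 9.87
position: [0.5304, 0.0989, 0.3123]
tool_rot: [-0.193, 1.556, 0.181]
ft_force: [1.0, 0.2, -0.2]
grip_width: 0.228
```

play_rows(targets=[{"claw": 0.6,"linear": [0,-1,0],"rotation": [0,0,0]},{"claw": 0.6,"linear": [0,-1,0],"rotation": [0,0,0]},{"claw": 0.6,"linear": [0,-0.6,0],"rotation": [-0.08,0,0]},{"claw": 0.6,"linear": [0,0,0],"rotation": [-0.08,0,0]},{"claw": 0.6,"linear": [0,0,0],"rotation": [-0.08,0,0]},{"claw": 0.6,"linear": [0,0,0],"rotation": [-0.08,0,0]},{"claw": 0.6,"linear": [0,0,0],"rotation": [-0.08,0,0]},{"claw": 0.6,"linear": [0,0,0],"rotation": [-0.08,0,0]},{"claw": 0.6,"linear": [0,0,0],"rotation": [-0.08,0,0]}])

```text
time: 10.62
position: [0.5423, 0.0112, 0.3054]
tool_rot: [-0.88, 1.408, 0.853]
ft_force: [-0.8, -0.7, 1.0]
grip_width: 0.399
```

```bash
cat > st.py <<'E'
import sys
from h import *
s=get_state();M=R.from_rotvec(s['tool_rot']).as_matrix()
print(s['time'],s['position'].round(4),"F",s['ft_force'].round(1),"w",s['grip_width'].round(3),"j",s['joint_positions'].round(2))
yaw=np.arctan2(M[1,1],M[0,1]);print("yaw of tool y",round(yaw,3),"down tilt",M[:2,0].round(3))
if len(sys.argv)>1:
    g=np.array([float(v) for v in sys.argv[1:4]]);print("units to go",(M.T@(g-s['position'])/.025).round(2))
    if len(sys.argv)>4: w=M.T@np.array([0,0,float(sys.argv[4])-yaw]);print("rot",(w/(np.pi/2)).round(3), "tiltfix",(M.T@np.cross(M[:,0],[0,0,-1])/(np.pi/2)).round(3))
E
python3 st.py .5385 .035 .2 3.305
```

```text
Traceback (most recent call last):
  File "st.py", line 4, in <module>
    print(s['time'],s['position'].round(4),"F",s['ft_force'].round(1),"w",s['grip_width'].round(3),"j",s['joint_positions'].round(2))
                                                                          ^^^^^^^^^^^^^^^^^^^^^
AttributeError: 'float' object has no attribute 'round'
```

```bash
sed -i "s/s\['grip_width'\].round(3)/round(s['grip_width'],3)/; s/float(sys.argv\[4\])-yaw\]/(float(sys.argv[4])-yaw+np.pi)%(2*np.pi)-np.pi]/" st.py
python3 st.py .5385 .035 .2 3.305
```

```text
10.6167 [0.5423 0.0112 0.3054] F [-0.8 -0.7  1. ] w 0.399 j [ 0.03  0.07 -0.12  1.51  0.03  1.57  1.02]
yaw of tool y 2.682 down tilt [-0.005 -0.022]
units to go [4.19 0.58 0.88]
rot [-0.397 -0.002 -0.009] tiltfix [ 0.    -0.014  0.003]
```

play_rows(targets=[{"claw": 0.6,"linear": [0,0,0],"rotation": [-0.08,-0.007,0]},{"claw": 0.6,"linear": [0,0,0],"rotation": [-0.08,-0.007,0]},{"claw": 0.6,"linear": [0,0,0],"rotation": [-0.08,0,0]},{"claw": 0.6,"linear": [0,0,0],"rotation": [-0.08,0,0]},{"claw": 0.6,"linear": [0.5,0,0],"rotation": [-0.06,0,0]},{"claw": 0.6,"linear": [0,0,0],"rotation": [0,0,0]}])

```text
time: 11.12
position: [0.5399, 0.0045, 0.2867]
tool_rot: [-1.314, 1.151, 1.314]
ft_force: [0.7, -0.2, -0.0]
grip_width: 0.4
```

```bash
python3 st.py .5385 .035 .2 3.305
```

```text
11.1167 [0.5399 0.0045 0.2867] F [ 0.7 -0.2 -0. ] w 0.4 j [ 0.06  0.07 -0.13  1.55  0.02  1.54  1.64]
yaw of tool y -3.001 down tilt [-0.007 -0.008]
units to go [ 3.46 -0.15  1.24]
rot [-0.015  0.    -0.   ] tiltfix [ 0.    -0.005 -0.005]
```

play_rows(targets=[{"claw": 0.6,"linear": [0,-0.15,0.65],"rotation": [0.01,0,0]},{"claw": 0.6,"linear": [0,0,0.6],"rotation": [0,0,0]},{"claw": 0.6,"linear": [1,0,0],"rotation": [0,0,0]},{"claw": 0.6,"linear": [1,0,0],"rotation": [0,0,0]},{"claw": 0.6,"linear": [1,0,0],"rotation": [0,0,0]},{"claw": 0.6,"linear": [1,0,0],"rotation": [0,0,0]},{"claw": 0.6,"linear": [1,0,0],"rotation": [0,0,0]},{"claw": 0.6,"linear": [1,0,0],"rotation": [0,0,0]},{"claw": 0.6,"linear": [1,0,0],"rotation": [0,0,0]},{"claw": 0.6,"linear": [0,0,0],"rotation": [0,0,0]}])

```text
time: 11.95
position: [0.537, 0.028, 0.1039]
tool_rot: [-1.279, 1.187, 1.273]
ft_force: [-1.3, -0.2, -1.0]
grip_width: 0.397
```

```bash
python3 st.py .5385 .035 .012 3.305
python3 - <<'E'
from h import *
s=get_state();im=get_image("wrist");print(proj("wrist",[[.5385,.035,.066],[.5385,.035,.034]],s))
a=get_image("side")[110:260,220:370]
cv2.imwrite("pics/p5.png",np.hstack([cv2.resize(im[130:380,200:440],(384,400)),cv2.resize(a,(400,400),interpolation=cv2.INTER_CUBIC)]))
E
```

```text
11.95 [0.537  0.028  0.1039] F [-1.3 -0.2 -1. ] w 0.397 j [ 0.03  0.15 -0.15  1.82  0.04  1.18  1.52]
yaw of tool y -3.055 down tilt [-0.01  -0.016]
units to go [ 3.67 -0.12  0.33]
rot [-0.049  0.001 -0.001] tiltfix [ 0.    -0.01  -0.007]
[[326.71809609 204.05635258]
 [326.28510874 194.13281966]]
```

View pics/p5.png

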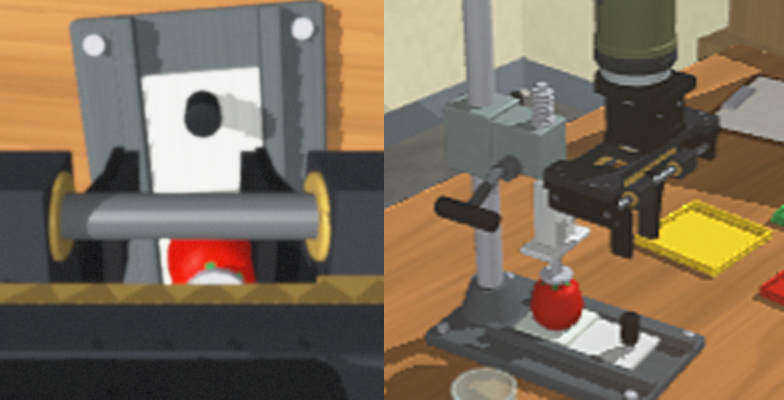

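play_rows(targets=[{"claw": 0.6,"linear": [0,-0.12,0.33],"rotation": [-0.05,-0.01,-0.007]},{"claw": 0.6,"linear": [0.9,0,0],"rotation": [0,0,0]},{"claw": 0.6,"linear": [0.9,0,0],"rotation": [0,0,0]},{"claw": 0.6,"linear": [0.5,0,0],"rotation": [0,0,0]},{"claw": 0.6,"linear": [0,0,0],"rotation": [0,0,0]}])

```text
time: 12.47
position: [0.5534, 0.0374, 0.0621]
tool_rot: [-1.341, 1.108, 1.309]
ft_force: [-0.0, 0.0, 0.6]
grip_width: 0.401
```

```bash
python3 st.py .5385 .035 .012 3.305
```

```text
12.4667 [0.5534 0.0374 0.0621] F [-0.   0.   0.6] w 0.401 j [ 0.03  0.2  -0.16  1.86  0.04  1.06  1.59]
yaw of tool y -2.978 down tilt [0.026 0.002]
units to go [1.99 0.66 0.01]
rot [0. 0. 0.] tiltfix [ 0.    -0.001  0.017]
```

play_rows(targets=[{"claw": 0.6,"linear": [0,0.6,0],"rotation": [0,0,0.017]},{"claw": 0.6,"linear": [0.4,0,0],"rotation": [0,0,0]},{"claw": 0.6,"linear": [0.4,0,0],"rotation": [0,0,0]},{"claw": 0.6,"linear": [0.4,0,0],"rotation": [0,0,0]},{"claw": 0.6,"linear": [0,0,0],"rotation": [0,0,0]}])

```text
time: 12.88
position: [0.5447, 0.035, 0.036]
tool_rot: [-1.334, 1.122, 1.318]
ft_force: [-0.1, -0.5, -0.2]
grip_width: 0.405
```

```bash
python3 st.py .5385 .035 .012 3.305
```

```text
12.8833 [0.5447 0.035  0.036 ] F [-0.1 -0.5 -0.2] w 0.405 j [ 0.03  0.22 -0.16  1.89  0.04  1.02  1.58]
yaw of tool y -2.98 down tilt [ 0.011 -0.002]
units to go [0.96 0.26 0.04]
rot [-0.001 -0.    -0.   ] tiltfix [ 0.    -0.002  0.007]
```

play_rows(targets=[{"claw": 0.6,"linear": [0,0.3,0.04],"rotation": [0,0,0.008]},{"claw": 0.6,"linear": [0.35,0,0],"rotation": [0,0,0]},{"claw": 0.6,"linear": [0.35,0,0],"rotation": [0,0,0]},{"claw": 0.6,"linear": [0.3,0.05,0],"rotation": [0,0,0.005]},{"claw": 1,"linear": [0,0,0],"rotation": [0,0,0]},{"claw": 1,"linear": [0,0,0],"rotation": [0,0,0]},{"claw": 1,"linear": [0,0,0],"rotation": [0,0,0]},{"claw": 1,"linear": [0,0,0],"rotation": [0,0,0]}], newtons=10)

```text
time: 13.55
position: [0.5353, 0.0335, 0.0075]
tool_rot: [-1.325, 1.142, 1.333]
ft_force: [0.3, -2.4, 1.0]
grip_width: 0.228
```

```bash
python3 st.py .430 .0171 .012 3.305
```

```text
13.55 [0.5353 0.0335 0.0075] F [ 0.3 -2.4  1. ] w 0.228 j [ 0.03  0.26 -0.16  1.91  0.05  0.99  1.57]
yaw of tool y -2.981 down tilt [-0.012 -0.006]
units to go [-0.13  4.27  0.03]
rot [-0.002  0.    -0.   ] tiltfix [ 0.    -0.003 -0.008]
```

play_rows(targets=[{"claw": 1,"linear": [0,0.2,0],"rotation": [0,0,0]},{"claw": 1,"linear": [0,0.35,0],"rotation": [0,0,0]},{"claw": 1,"linear": [0,0.4,0],"rotation": [0,0,0]},{"claw": 1,"linear": [0,0.4,0],"rotation": [0,0,0]},{"claw": 1,"linear": [0,0.4,0],"rotation": [0,0,0]},{"claw": 1,"linear": [0,0.4,0],"rotation": [0,0,0]},{"claw": 1,"linear": [0,0.4,0],"rotation": [0,0,0]},{"claw": 1,"linear": [0,0.3,0],"rotation": [0,0,0]},{"claw": 1,"linear": [0,0.2,0],"rotation": [0,0,0]},{"claw": 1,"linear": [0,0,0],"rotation": [0,0,0]}])

```text
time: 14.38
position: [0.4506, 0.019, 0.0075]
tool_rot: [-1.326, 1.142, 1.331]
ft_force: [1.1, -2.0, -4.7]
grip_width: 0.223
```

```bash
python3 st.py .430 .0171 .012 3.305
```

```text
14.3833 [0.4506 0.019  0.0075] F [ 1.1 -2.  -4.7] w 0.223 j [ 0.05  0.09 -0.16  2.11  0.02  0.96  1.6 ]
yaw of tool y -2.982 down tilt [-0.01  -0.007]
units to go [-0.17  0.83  0.06]
rot [-0.002  0.    -0.   ] tiltfix [ 0.    -0.003 -0.007]
```

play_rows(targets=[{"claw": 1,"linear": [0,0.25,0],"rotation": [0,0,0]},{"claw": 1,"linear": [0,0.25,0],"rotation": [0,0,0]},{"claw": 1,"linear": [0,0.1,0],"rotation": [0,0,0]},{"claw": 1,"linear": [0,0,0],"rotation": [0,0,0]}])

```text
time: 14.72
position: [0.4342, 0.0162, 0.0076]
tool_rot: [-1.326, 1.141, 1.33]
ft_force: [1.5, -1.0, -5.7]
grip_width: 0.224
```

play_rows(targets=[{"claw": 0.6,"linear": [0,0,0],"rotation": [0,0,0]},{"claw": 0.6,"linear": [0,0,0],"rotation": [0,0,0]},{"claw": 0.6,"linear": [0,0,0],"rotation": [0,0,0]},{"claw": 0.6,"linear": [-0.4,0,0],"rotation": [0,0,0]},{"claw": 0.3,"linear": [-0.6,0,0],"rotation": [0,0,0]},{"claw": 0,"linear": [-1,0,0],"rotation": [0,0,0]},{"claw": 0,"linear": [-1,0,0],"rotation": [0,0,0]},{"claw": 0,"linear": [-1,0,0],"rotation": [0,0,0]},{"claw": 0,"linear": [-0.5,0,0],"rotation": [0,0,0]},{"claw": 0,"linear": [0,0,0],"rotation": [0,0,0]}])

```text
time: 15.55
position: [0.4362, 0.0202, 0.1308]
tool_rot: [-1.326, 1.138, 1.334]
ft_force: [1.2, -0.7, -0.1]
grip_width: 0.768
```

```bash
python3 st.py .5270 .033 .100 3.305;  python3 - <<'E'
from h import *
s=get_state();im=get_image("wrist");cv2.imwrite("pics/w6.png",im)
hsv=cv2.cvtColor(im,cv2.COLOR_BGR2HSV)
m=((hsv[...,0]<8)|(hsv[...,0]>172))&(hsv[...,1]>150)&(hsv[...,2]>70)
n,l,st,c=cv2.connectedComponentsWithStats(m.astype(np.uint8));print([(st[i].tolist(),c[i].round(1).tolist()) for i in range(1,n) if st[i,4]>100])
for d in(.086,.096,.1): print(d,proj("wrist",pose([.6253,.0493,.1631],[(-.088-d,0,.066),(-d,0,.046),(-d,0,.076)]),s).round(1).tolist())
a=get_image("side")[150:275,220:345]
cv2.imwrite("pics/p6.png",np.hstack([cv2.resize(im[80:400,150:490],(425,400)),cv2.resize(a,(370,370),interpolation=cv2.INTER_CUBIC).copy() if 0 else cv2.resize(a,(370,400))]))
E
```

```text
15.55 [0.4362 0.0202 0.1308] F [ 1.2 -0.7 -0.1] w 0.768 j [ 0.06 -0.08 -0.16  2.01 -0.01  1.23  1.64]
yaw of tool y -2.979 down tilt [-0.009 -0.004]
units to go [ 1.2  -3.68 -0.08]
rot [-0.001  0.    -0.   ] tiltfix [ 0.    -0.002 -0.006]
[([17, 93, 128, 132, 13759], [81.1, 158.4]), ([290, 279, 21, 28, 330], [299.9, 289.9]), ([311, 280, 31, 27, 365], [327.9, 292.0])]
0.086 [[315.5, 211.8], [315.9, 287.0], [315.6, 304.2]]
0.096 [[315.4, 201.1], [315.9, 278.3], [315.6, 294.8]]
0.1 [[315.4, 196.8], [315.8, 274.8], [315.6, 291.0]]
```

View pics/p6.png

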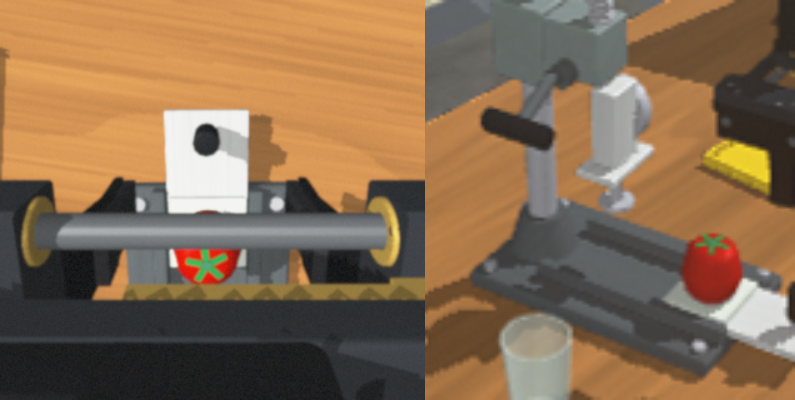

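```bash
python3 - <<'E'
from h import *
for d in(.096,.102,.108): print(d,proj("side",pose([.6253,.0493,.1631],[(-d,0,.075),(-d,0,.046)])).round(1).tolist())
im=get_image("side");hsv=cv2.cvtColor(im,cv2.COLOR_BGR2HSV)[200:260,290:345]
m=((hsv[...,0]<8)|(hsv[...,0]>172))&(hsv[...,1]>150)
v,u=np.nonzero(m);print("red bbox",u.min()+290,u.max()+290,v.min()+200,v.max()+200)
s=get_state();o=(314.8,292)
f=lambda p:np.r_[proj("wrist",p,s)[0]-o,proj("side",p)[0]-(317.3,226.6)]
t=least_squares(f,[.52,.03,.07]);print(t.x,t.cost)
E
python3 st.py .5246 .0327 .06 3.305
```

```text
0.096 [[314.7, 225.9], [314.5, 234.9]]
0.102 [[316.6, 226.6], [316.4, 235.5]]
0.108 [[318.6, 227.2], [318.4, 236.2]]
red bbox 307 326 223 244
[0.52275678 0.03186424 0.07502359] 0.008430772916844185
15.7 [0.4336 0.0199 0.1268] F [0.3 0.3 0.1] w 0.905 j [ 0.06 -0.08 -0.16  2.01 -0.01  1.23  1.64]
yaw of tool y -2.979 down tilt [-0.016 -0.004]
units to go [ 2.61 -3.72 -0.08]
rot [-0.001  0.    -0.   ] tiltfix [ 0.    -0.001 -0.01 ]
```

play_rows(targets=[{"claw": 0,"linear": [0,-0.9,0],"rotation": [0,0,-0.01]},{"claw": 0,"linear": [0,-0.9,0],"rotation": [0,0,0]},{"claw": 0,"linear": [0,-0.9,0],"rotation": [0,0,0]},{"claw": 0,"linear": [0,-0.8,0],"rotation": [0,0,0]},{"claw": 0,"linear": [0,0,0],"rotation": [0,0,0]},{"claw": 0,"linear": [0,0,0],"rotation": [0,0,0]}])

```text
time: 16.2
position: [0.516, 0.0339, 0.1164]
tool_rot: [-1.321, 1.141, 1.34]
ft_force: [-0.4, 0.1, -0.3]
grip_width: 1.0
```

```bash
python3 st.py .5230 .0320 .045 3.305
```

```text
16.2 [0.516  0.0339 0.1164] F [-0.4  0.1 -0.3] w 1.0 j [ 0.04  0.11 -0.17  1.85  0.02  1.21  1.6 ]
yaw of tool y -2.979 down tilt [-0.017 -0.003]
units to go [ 2.85 -0.31 -0.12]
rot [-0.001  0.     0.   ] tiltfix [ 0.     0.    -0.011]
```

play_rows(targets=[{"claw": 0,"linear": [0,-0.3,-0.12],"rotation": [0,0,-0.012]},{"claw": 0,"linear": [0.7,0,0],"rotation": [0,0,0]},{"claw": 0,"linear": [0.7,0,0],"rotation": [0,0,0]},{"claw": 0,"linear": [0.7,0,0],"rotation": [0,0,0]},{"claw": 0,"linear": [0,0,0],"rotation": [0,0,0]}])

```text
time: 16.62
position: [0.5208, 0.0307, 0.059]
tool_rot: [-1.328, 1.128, 1.327]
ft_force: [-0.2, -0.2, -0.5]
grip_width: 1.001
```

```bash
python3 st.py .5230 .0320 -.002 3.305
```

```text
16.6167 [0.5208 0.0307 0.059 ] F [-0.2 -0.2 -0.5] w 1.001 j [ 0.04  0.16 -0.17  1.91  0.03  1.07  1.6 ]
yaw of tool y -2.98 down tilt [0.001 0.   ]
units to go [ 2.44 -0.09  0.04]
rot [-0.001 -0.    -0.   ] tiltfix [ 0. -0.  0.]
```

play_rows(targets=[{"claw": 0,"linear": [0.5,-0.1,0],"rotation": [0,0,0]},{"claw": 0,"linear": [0.5,0,0],"rotation": [0,0,0]},{"claw": 0,"linear": [0.5,0,0],"rotation": [0,0,0]},{"claw": 0,"linear": [0.45,0,0],"rotation": [0,0,0]},{"claw": 0,"linear": [0,0,0],"rotation": [0,0,0]},{"claw": 0,"linear": [0,0,0],"rotation": [0,0,0]}])

```text
time: 17.12
position: [0.5217, 0.029, 0.0103]
tool_rot: [-1.328, 1.128, 1.324]
ft_force: [0.6, 0.4, -0.1]
grip_width: 0.999
```

```bash
python3 st.py .5230 .0320 -.002 3.305
```

```text
17.1167 [0.5217 0.029  0.0103] F [ 0.6  0.4 -0.1] w 0.999 j [ 0.04  0.21 -0.16  1.96  0.04  0.97  1.59]
yaw of tool y -2.981 down tilt [ 0.002 -0.001]
units to go [ 0.49 -0.07  0.11]
rot [-0.002 -0.    -0.   ] tiltfix [ 0.    -0.001  0.001]
```

play_rows(targets=[{"claw": 0,"linear": [0.25,-0.05,0.12],"rotation": [0,0,0]},{"claw": 0,"linear": [0.2,0,0],"rotation": [0,0,0]},{"claw": 0,"linear": [0,0,0],"rotation": [0,0,0]},{"claw": 1,"linear": [0,0,0],"rotation": [0,0,0]},{"claw": 1,"linear": [0,0,0],"rotation": [0,0,0]},{"claw": 1,"linear": [0,0,0],"rotation": [0,0,0]},{"claw": 1,"linear": [0,0,0],"rotation": [0,0,0]},{"claw": 1,"linear": [0,0,0],"rotation": [0,0,0]}], newtons=12)

```text
time: 17.78
position: [0.525, 0.0327, 0.0014]
tool_rot: [-1.331, 1.124, 1.32]
ft_force: [-1.3, 0.9, -1.0]
grip_width: 0.708
```

```bash
python3 st.py .5230 .0320 .05 3.305
```

```text
17.7833 [0.525  0.0327 0.0014] F [-1.3  0.9 -1. ] w 0.708 j [ 0.04  0.23 -0.16  1.96  0.05  0.95  1.58]
yaw of tool y -2.981 down tilt [ 0.008 -0.001]
units to go [-1.95  0.07 -0.02]
rot [-0.002 -0.    -0.   ] tiltfix [ 0.    -0.001  0.005]
```

Closed, but still moving (0.708 × 87 = 62 mm). A few more rows to finish closing.

play_rows(targets=[{"claw": 1,"linear": [0,0,0],"rotation": [0,0,0]},{"claw": 1,"linear": [0,0,0],"rotation": [0,0,0]},{"claw": 1,"linear": [0,0,0],"rotation": [0,0,0]},{"claw": 1,"linear": [0,0,0],"rotation": [0,0,0]},{"claw": 1,"linear": [0,0,0],"rotation": [0,0,0]}])

```text
time: 18.2
position: [0.5251, 0.0326, 0.0015]
tool_rot: [-1.331, 1.124, 1.319]
ft_force: [-0.5, 0.0, -0.6]
grip_width: 0.632
```

play_rows(targets=[{"claw": 1,"linear": [-0.2,0,0],"rotation": [0,0,0]},{"claw": 1,"linear": [-0.4,0,0],"rotation": [0,0,0]},{"claw": 1,"linear": [-0.6,0,0],"rotation": [0,0,0]},{"claw": 1,"linear": [-0.6,0,0],"rotation": [0,0,0]},{"claw": 1,"linear": [-0.6,0,0],"rotation": [0,0,0]},{"claw": 1,"linear": [-0.6,0,0],"rotation": [0,0,0]},{"claw": 1,"linear": [-0.3,0,0],"rotation": [0,0,0]},{"claw": 1,"linear": [0,0,0],"rotation": [0,0,0]}])

```text
time: 18.87
position: [0.5233, 0.0327, 0.091]
tool_rot: [-1.33, 1.125, 1.321]
ft_force: [-0.9, 0.5, -0.7]
grip_width: 0.627
```

```bash
python3 st.py .548 -.3815 .085 3.305;  python3 - <<'E'
from h import *
im=get_image("side");hsv=cv2.cvtColor(im,cv2.COLOR_BGR2HSV)
m=((hsv[...,0]<8)|(hsv[...,0]>172))&(hsv[...,1]>150)&(hsv[...,2]>60)
n,l,st,c=cv2.connectedComponentsWithStats(m.astype(np.uint8));print([(st[i].tolist(),c[i].round(1).tolist()) for i in range(1,n) if st[i,4]>60])
sc=get_image("scene");h=cv2.cvtColor(sc,cv2.COLOR_BGR2HSV)
g=lambda h:((h[...,0]>45)&(h[...,0]<75)&(h[...,1]>150)&(h[...,2]>50)).astype(np.uint8)
for q,nm in((sc,"scene"),(im,"side")):
    hh=cv2.cvtColor(q,cv2.COLOR_BGR2HSV);n,l,s2,c=cv2.connectedComponentsWithStats(g(hh));i=1+s2[1:,4].argmax();print(nm,s2[i],c[i],proj(nm,[.548,-.3815,.006]))
    v,u=np.nonzero(l==i);box=cv2.approxPolyDP(cv2.convexHull(np.c_[u,v].astype(np.int32)),3,True)[:,0];print(box.tolist())
E
```

```text
18.8667 [0.5233 0.0327 0.091 ] F [-0.9  0.5 -0.7] w 0.627 j [ 0.04  0.12 -0.17  1.88  0.02  1.13  1.6 ]
yaw of tool y -2.981 down tilt [ 0.007 -0.001]
units to go [  0.26   1.67 -16.51]
rot [-0.002 -0.    -0.   ] tiltfix [ 0.    -0.001  0.004]
[([576, 183, 8, 18, 69], [579.1, 190.7]), ([315, 196, 13, 21, 199], [321.3, 206.8]), ([361, 203, 54, 32, 986], [387.6, 218.2]), ([268, 314, 26, 28, 498], [280.7, 328.6]), ([213, 323, 27, 27, 473], [225.8, 337.2]), ([243, 337, 28, 30, 569], [256.5, 353.5])]
scene [ 185  252   44   44 1159] [206.6151855  273.42277826] [[207.23319    272.55314245]]
[[228, 282], [196, 295], [185, 265], [217, 252]]
side [369 188  38  10  74] [384.41891892 192.09459459] [[388.49655722 189.78747298]]
[[406, 192], [401, 197], [369, 190]]
```

play_rows(targets=[{"claw": 1,"linear": [0,0,-0.3],"rotation": [0,0,0]},{"claw": 1,"linear": [0,0.1,-0.6],"rotation": [0,0,0]},{"claw": 1,"linear": [0,0.1,-0.8],"rotation": [0,0,0]},{"claw": 1,"linear": [0,0.1,-0.9],"rotation": [0,0,0]},{"claw": 1,"linear": [0,0.1,-0.9],"rotation": [0,0,0]},{"claw": 1,"linear": [0,0.1,-0.9],"rotation": [0,0,0]},{"claw": 1,"linear": [0,0.1,-0.9],"rotation": [0,0,0]},{"claw": 1,"linear": [0,0.1,-0.9],"rotation": [0,0,0]},{"claw": 1,"linear": [0,0.1,-0.9],"rotation": [0,0,0]},{"claw": 1,"linear": [0,0.1,-0.9],"rotation": [0,0,0]}])

```text
time: 19.8
position: [0.5247, -0.1741, 0.0772]
tool_rot: [-1.324, 1.132, 1.348]
ft_force: [-0.3, 0.2, -1.5]
grip_width: 0.633
```

play_rows(targets=[{"claw": 1,"linear": [0,0.1,-0.9],"rotation": [0,0,0]},{"claw": 1,"linear": [0,0.1,-0.9],"rotation": [0,0,0]},{"claw": 1,"linear": [0,0.1,-0.9],"rotation": [0,0,0]},{"claw": 1,"linear": [0,0.1,-0.9],"rotation": [0,0,0]},{"claw": 1,"linear": [0,0.1,-0.9],"rotation": [0,0,0]},{"claw": 1,"linear": [0,0.1,-0.7],"rotation": [0,0,0]},{"claw": 1,"linear": [0,0,-0.4],"rotation": [0,0,0]},{"claw": 1,"linear": [0,0,0],"rotation": [0,0,0]}])

```text
time: 20.47
position: [0.522, -0.3318, 0.0647]
tool_rot: [-1.305, 1.15, 1.356]
ft_force: [-0.4, 0.7, -1.4]
grip_width: 0.632
```

```bash
python3 st.py .548 -.3815 .02 3.305
```

```text
20.4667 [ 0.522  -0.3318  0.0647] F [-0.4  0.7 -1.4] w 0.632 j [ 0.44  0.36  0.09  1.65 -0.02  1.17  2.26]
yaw of tool y -2.981 down tilt [-0.035  0.004]
units to go [ 1.74 -0.77 -2.14]
rot [-0.002  0.     0.   ] tiltfix [ 0.     0.006 -0.022]
```

play_rows(targets=[{"claw": 1,"linear": [0,-0.3,-0.6],"rotation": [0,0.006,-0.022]},{"claw": 1,"linear": [0,-0.3,-0.8],"rotation": [0,0,0]},{"claw": 1,"linear": [0.3,-0.2,-0.6],"rotation": [0,0,0]},{"claw": 1,"linear": [0.6,0,0],"rotation": [0,0,0]},{"claw": 1,"linear": [0.6,0,0],"rotation": [0,0,0]},{"claw": 1,"linear": [0.3,0,0],"rotation": [0,0,0]},{"claw": 1,"linear": [0,0,0],"rotation": [0,0,0]}])

```text
time: 21.05
position: [0.5498, -0.3715, 0.0127]
tool_rot: [-1.322, 1.122, 1.337]
ft_force: [-0.3, 0.5, -0.3]
grip_width: 0.63
```

```bash
python3 st.py .548 -.3815 -.0205 3.305
```

```text
21.05 [ 0.5498 -0.3715  0.0127] F [-0.3  0.5 -0.3] w 0.63 j [ 0.49  0.48  0.09  1.59 -0.05  1.08  2.33]
yaw of tool y -2.976 down tilt [-0.004  0.008]
units to go [ 1.33  0.13 -0.39]
rot [ 0.002 -0.    -0.   ] tiltfix [ 0.     0.006 -0.002]
```

play_rows(targets=[{"claw": 1,"linear": [0.2,0.1,-0.4],"rotation": [0,0.006,0]},{"claw": 1,"linear": [0.4,0,0],"rotation": [0,0,0]},{"claw": 1,"linear": [0.35,0,0],"rotation": [0,0,0]},{"claw": 1,"linear": [0,0,0],"rotation": [0,0,0]},{"claw": 1,"linear": [0,0,0],"rotation": [0,0,0]}])

```text
time: 21.47
position: [0.5496, -0.3801, -0.0126]
tool_rot: [-1.332, 1.127, 1.334]
ft_force: [0.2, 0.1, -0.2]
grip_width: 0.631
```

```bash
python3 st.py .548 -.3815 -.0205 3.305
```

```text
21.4667 [ 0.5496 -0.3801 -0.0126] F [ 0.2  0.1 -0.2] w 0.631 j [ 0.5   0.51  0.09  1.6  -0.05  1.03  2.34]
yaw of tool y -2.973 down tilt [-0.002 -0.001]
units to go [ 0.31  0.07 -0.04]
rot [ 0.003 -0.     0.   ] tiltfix [ 0.    -0.    -0.001]
```

play_rows(targets=[{"claw": 1,"linear": [0.1,0,0],"rotation": [0,0,0]},{"claw": 1,"linear": [0.1,0,0],"rotation": [0,0,0]},{"claw": 1,"linear": [0,0,0],"rotation": [0,0,0]}])

```text
time: 21.72
position: [0.5501, -0.3801, -0.0172]
tool_rot: [-1.333, 1.126, 1.333]
ft_force: [-0.3, -0.2, -0.9]
grip_width: 0.633
```

play_rows(targets=[{"claw": 1,"linear": [0.1,0,0],"rotation": [0,0,0]},{"claw": 1,"linear": [0,0,0],"rotation": [0,0,0]}])

```text
time: 21.88
position: [0.5505, -0.3804, -0.0194]
tool_rot: [-1.334, 1.126, 1.332]
ft_force: [-0.3, 0.3, -1.2]
grip_width: 0.632
```

play_rows(targets=[{"claw": 1,"linear": [0.08,0,0],"rotation": [0,0,0]},{"claw": 1,"linear": [0,0,0],"rotation": [0,0,0]}])

```text
time: 22.05
position: [0.5513, -0.381, -0.0202]
tool_rot: [-1.335, 1.126, 1.33]
ft_force: [0.4, 1.2, -0.8]
grip_width: 0.635
```

play_rows(targets=[{"claw": 1,"linear": [0.1,0,0],"rotation": [0,0,0]},{"claw": 1,"linear": [0,0,0],"rotation": [0,0,0]}])

```text
time: 22.22
position: [0.5521, -0.3814, -0.0203]
tool_rot: [-1.337, 1.125, 1.329]
ft_force: [-0.2, 0.3, -1.7]
grip_width: 0.629
```

play_rows(targets=[{"claw": 1,"linear": [0.15,0,0],"rotation": [0,0,0]},{"claw": 1,"linear": [0.1,0,0],"rotation": [0,0,0]}])

```text
time: 22.38
position: [0.5534, -0.3819, -0.0224]
tool_rot: [-1.338, 1.124, 1.327]
ft_force: [-5.8, 4.3, 14.7]
grip_width: 0.634
```

```bash
python3 st.py .548 -.3815 -.0205 3.305
python3 - <<'E'
from h import *
im=get_image("side");sc=get_image("scene")
for nm,q in(("side",im),("scene",sc)):
    hsv=cv2.cvtColor(q,cv2.COLOR_BGR2HSV)
    m=((hsv[...,0]<8)|(hsv[...,0]>172))&(hsv[...,1]>150)&(hsv[...,2]>60)
    n,l,st,c=cv2.connectedComponentsWithStats(m.astype(np.uint8));print(nm,[(st[i].tolist(),c[i].round(1).tolist()) for i in range(1,n) if st[i,4]>30])
    print(proj(nm,[(.55,-.381,.003),(.55,-.381,.024),(.55,-.381,.053)]).round(1).tolist())
a=cv2.resize(im[150:225,340:440],(533,400),interpolation=cv2.INTER_CUBIC)
cv2.imwrite("pics/p7.png",a)
E
```

```text
22.3833 [ 0.5534 -0.3819 -0.0224] F [-5.8  4.3 14.7] w 0.634 j [ 0.5   0.52  0.09  1.61 -0.05  1.01  2.34]
yaw of tool y -2.973 down tilt [ 0.005 -0.004]
units to go [-0.08  0.21  0.05]
rot [0.004 0.    0.   ] tiltfix [ 0.    -0.003  0.003]
side [([387, 177, 10, 15, 93], [391.5, 184.7]), ([561, 181, 23, 31, 436], [570.9, 194.2]), ([361, 203, 54, 32, 987], [387.5, 218.2]), ([268, 314, 26, 28, 491], [280.7, 328.8]), ([213, 323, 27, 27, 470], [225.8, 337.3]), ([243, 338, 28, 29, 565], [256.3, 353.6])]
[[387.8, 190.4], [388.4, 185.0], [389.2, 177.3]]
scene [([424, 16, 13, 13, 73], [428.7, 22.4]), ([403, 142, 16, 16, 157], [410.7, 150.6]), ([68, 144, 89, 69, 3168], [110.6, 177.6]), ([384, 151, 16, 15, 145], [391.2, 159.2]), ([415, 161, 15, 15, 148], [421.8, 168.5]), ([224, 214, 43, 42, 1205], [244.7, 234.6]), ([200, 270, 15, 11, 80], [207.8, 275.8])]
[[207.7, 273.3], [206.3, 271.4], [204.3, 268.7]]
```

play_rows(targets=[{"claw": 1,"linear": [-0.03,0,0],"rotation": [0,0,0]},{"claw": 1,"linear": [0,0,0],"rotation": [0,0,0]},{"claw": 0.3,"linear": [0,0,0],"rotation": [0,0,0]},{"claw": 0.2,"linear": [0,0,0],"rotation": [0,0,0]},{"claw": 0.2,"linear": [0,0,0],"rotation": [0,0,0]},{"claw": 0.2,"linear": [0,0,0],"rotation": [0,0,0]},{"claw": 0.2,"linear": [0,0,0],"rotation": [0,0,0]}])

```text
time: 23.07
position: [0.5534, -0.3819, -0.0228]
tool_rot: [-1.338, 1.124, 1.326]
ft_force: [-0.2, -0.4, -0.1]
grip_width: 0.79
```

play_rows(targets=[{"claw": 0.2,"linear": [-0.2,0,0],"rotation": [0,0,0]},{"claw": 0.2,"linear": [-0.4,0,0],"rotation": [0,0,0]},{"claw": 0.2,"linear": [-0.6,0,0],"rotation": [0,0,0]},{"claw": 0.2,"linear": [-1,0,0],"rotation": [0,0,0]},{"claw": 0.2,"linear": [-1,0,0],"rotation": [0,0,0]},{"claw": 0.2,"linear": [-1,0,0],"rotation": [0,0,0]},{"claw": 0.2,"linear": [-1,0,0],"rotation": [0,0,0]},{"claw": 0.2,"linear": [-0.5,0,0],"rotation": [0,0,0]},{"claw": 0.2,"linear": [0,0,0],"rotation": [0,0,0]}])

```text
time: 23.82
position: [0.5518, -0.3811, 0.1306]
tool_rot: [-1.338, 1.125, 1.327]
ft_force: [-0.3, 0.5, -0.5]
grip_width: 0.797
```

```bash
python3 st.py
python3 - <<'E'
from h import *
im=get_image("side");w=get_image("wrist")
hsv=cv2.cvtColor(im,cv2.COLOR_BGR2HSV)
m=((hsv[...,0]<8)|(hsv[...,0]>172))&(hsv[...,1]>150)&(hsv[...,2]>60)
n,l,st,c=cv2.connectedComponentsWithStats(m.astype(np.uint8));print([(st[i].tolist(),c[i].round(1).tolist()) for i in range(1,n) if st[i,4]>30])
cv2.imwrite("pics/p8.png",np.hstack([cv2.resize(im[130:280,220:440],(480,480)),cv2.resize(w[100:400,150:490],(310,480))]))
E
```

```text
23.8167 [ 0.5518 -0.3811  0.1306] F [-0.3  0.5 -0.5] w 0.797 j [ 0.49  0.38  0.1   1.48 -0.04  1.28  2.33]
yaw of tool y -2.973 down tilt [ 0.005 -0.004]
[([381, 175, 16, 17, 195], [388.1, 183.7]), ([566, 181, 18, 31, 342], [572.8, 193.1]), ([361, 203, 54, 32, 985], [387.5, 218.2]), ([497, 202, 10, 6, 31], [501.7, 204.4]), ([268, 314, 26, 28, 494], [280.7, 328.7]), ([212, 323, 28, 27, 473], [225.7, 337.2]), ([243, 338, 28, 29, 566], [256.4, 353.6])]
```

View pics/p8.png

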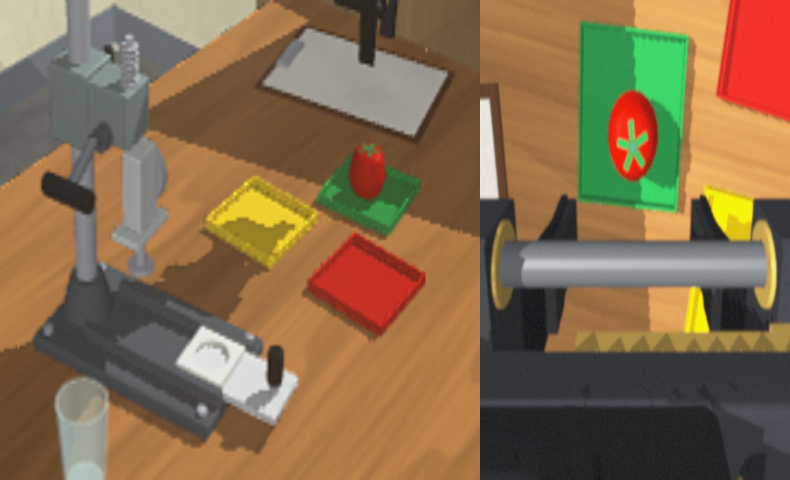

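The tomato is upright near the middle of the green dish. The slide is out with its seat empty, the lever is up and the beaker hasn't moved, so I'm handing in.

```bash
python3 -c "
from bench import close_job; print(close_job())"
```

```text
the job is handed in; nothing more can be done
None
```

I judged the tested tomato firm, set it down in the green dish, and handed the job in at about 24 s; no verdict was reported.

**Squeeze:** The plate touched the tomato after about 7 mm of head travel. I pressed about 5.7 mm further and held for about 1 s at about 15.5 N on the grip. That is about 13 N above the return spring, or about 39 N on the plate, which matches firm. A first hold sagged from 16 to 10 N, so I pressed again; neither press came near the 9 mm limit.

**Transfer:** I let the lever up, drew the slide out about 102 mm by its knob, gripped the tomato by its sides (55 mm opening) and lowered it until I felt the dish. The descent ended in a push of about 15 N on the tool before I let go.

**Last checks:**
- **Tomato:** the last picture shows it upright near the middle of the green dish.
- **Tester:** the seat is empty, the slide is out and the lever is up.
- **Surroundings:** the beaker is still standing, and the tray tomatoes are at the same pixels as before, to within about 1 px.
- **Arm:** the gripper is clear above the dish and touches nothing.

**One disagreement:** the fingertips were about 36 mm higher than the reported TCP. Both the side camera and the contact with the grip showed this, so I allowed for it in every height. Later contacts with the knob, the tomato and the dish agreed with it.

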